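Crack open the stuck lid of a drying chamber and hold it ajar

ROBOT

A 7-joint arm with a two-finger parallel gripper is mounted at the origin on a cart in front of the work surface, level with it; the furniture and walls round the work are solid. World frame = base frame: x ahead of the robot, y to its left, z up, the work surface at z = 0. Lengths are in m, angles in rad, forces in N, time in s.
With the tool pointing down it reaches from about 0.425 to 0.925 m from the base axis. Payload 6.8 kg.
Tool frame: the origin (TCP) lies on the front face of the gripper's body, between the roots of the fingers; the fingertips stand 73 mm ahead of it and the grasp point (between the pads) lies 54 mm ahead of it; z points along the fingers, y is the direction in which the jaws open and shut (so a half turn about z gives the same grasp; the last joint's range is limited). The gripper opens to 85 mm and grips with 20 to 120 N. Pads are 22 mm wide; open, the fingers measure 114 mm over their backs; the gripper's body (76 mm by 85 mm) begins 54 mm behind the grasp point. The pads swing forward as they close: fully open they stand 13 mm farther back than shut.
Start: joints at [1.007, 0.477, 0.022, 1.555, -0.011, 1.109, -0.083], TCP at [0.297, -0.606, 0.304] pointing down, gripper open.
Joint ranges: [-2.96, 2.96], [-0.34, 2.1], [-1.41, 1.46], [0.24, 2.44], [-1.37, 4.51], [0.17, 1.92], [-2.96, 2.96]. Speed limits (rad/s): [2.39, 2.39, 3.14, 3.14, 3.14, 3.14, 3.14].

INTERFACE

Orientations are given as a rotation vector (axis times angle).
In Python, from bench import * gives the robot as it stands.
- The arm moves only by the tool jog_arm, never from a script. Its argument "plan" is a list of rows, each a list of 2 entries, a list of its own where there are three numbers: the shift along the world's x, y, z in cm, then the turn about the world's z in rad. In form: [[[tx, ty, tz], twist], ...]. A call has 1 to 12 rows; each row shifts and turns the commanded pose from where the row before left it; what a row does not reach is not made up. A row lasts 1/10 s, in which the tool goes at most 50 mm and 8.59 degrees, less where a joint would pass 70% of its speed; a pose out of reach is approached as far as the arm can. A call is refused whole if a number of a shift passes 5 or a number of a turn 0.15, either way. A call with a gripper value outside its range is refused whole. "hand" is the finger opening in cm, from 0 to 8.54, set as the call begins (left out, the last holds). The fingers move at their own pace and stop on an object; "grip_force" is the grip in N (left out, the last holds). Time passes only in rows, so rows that do not move let the fingers close. It gives the time, the measured TCP pose, the force and the opening at its end, in the units of the state.
- get_obs(): the state, without advancing time (a new reading comes with each control period).
- grab_frame(name): name is "scene" or "top" or "wrist"; returns the picture (480x640x3 uint8, red, green, blue); there is no depth.
- get_calibration(name): a dict with "intrinsics" (3x3 intrinsics, pixels), "xyz" and "orientation" of the camera in the world. Camera axes: x right, y down, z forward; pixel columns grow to the right and rows downward; lengths in m; the calibration is good to about 2 mm. A picture is of the moment at which its call begins: read the wrist's pose just before it. get_calibration takes no time and is no camera call; for the wrist camera it gives the pose at the moment of the call.
- hand_in(): hands the job in, once; it reports no verdict.
The state is a dict: "clock": time; "joints": joint angles; "qvel": joint speeds; "tau": joint torques, N m; "tcp_pos": TCP position; "orientation": TCP orientation; "contact_force": force on the tool from outside, world axes, zero at the start; "moment": the same for the moment, N m; "grip_width": finger opening in m.
Only numpy, scipy, OpenCV 4.12 (cv2) and the standard library are available. Lean on these libraries where they do the work, as an engineer would, in place of code of your own. Each camera call takes 0.05 s, during which the arm holds its last target. There are 200 camera calls.

TASK

The samples in the small blue drying chamber are dry, but its gasket has stuck to the lid. Flip the red cam lever up and over towards you until it stands upright or beyond, which draws the bolt off the lid, then take the lid by its black bar handle, break it free of the gasket and hold it just ajar, its front edge about 30 mm (two fingers) above where it lay, so that air seeps in without blowing the powder about. Never let the front edge rise more than 70 mm, do not shift the things lying around, and finish with the gripper still holding the lid still at that gap.

Things in the scene. Friction and masses are not known exactly. Their poses are not given: they have to be found in the camera images.
- chamber: the drying chamber: a dark blue metal box 200 mm deep (x) by 260 mm wide (y), rim 75 mm high, flat top of its clear lid 90 mm high, fixed to the bench at a varying place and yaw (within 0.3 rad). Origin: centre of its underside; x points from its front (towards the robot) to the hinge at the back, y to its left. Lever at its front right, lid handle at front left. Crucibles inside are fixed
- cam_lever (a joint): angle of the cam lever in rad. 0: locked, level, pointing back over the lid (the chamber's +x); grows as its end is lifted up and over towards the robot; 1.57 upright, end stop 1.85. Starts at 0 to 0.15. About 3 N at the grip move it and it stays where it is left. Its cam draws the bolt back: clear of the lid from 1.3 rad on; before that the bolt keeps the lid shut
- lever_grip (a point): middle of the lever's red grip, 75 mm from the pivot; the grip is 16 mm wide (along the hinge line), 11 mm thick, 48 mm long and ends 19 mm beyond this point. Locked, this point is 26 mm above the lid's flat top. Can be pinched across its width from above; it turns between the finger pads as it is flipped. x axis along the lever to its end, y along the hinge line
- lever_pivot (a point): pivot of the cam lever, 118 mm in front of the chamber's centre, 80 mm to its right, 116 mm above the bench; same axes as lever_grip
- lid (a joint): opening angle of the lid in rad; 0 shut, grows as the front edge rises; rise of the front edge = 0.212 m x sin(angle): 30 mm is 0.142 rad, 70 mm is 0.336 rad. The stuck gasket lets go at about 18 N of upward pull at the handle; over the next 8 mm or so the pull falls to the lid's weight alone, 2 to 4 N at the handle, and stays so. Let go, the lid drops back shut or nearly so
- lid_handle (a point): middle of the lid's black bar handle: a round bar 12 mm in diameter, 80 mm between the centres of its two posts, running along the chamber's y, 34 mm above the lid's flat top; 180 mm in front of the hinge line. Shut, it is 72 mm in front of and 45 mm left of the chamber's centre and 124 mm above the bench. Moves with the lid; y axis along the bar
- lid_hinge (a point): point of the lid's hinge line straight behind the handle's middle, 84 mm above the bench; the hinge line runs along the chamber's y
- lid_front_edge (a point): middle of the lower front edge of the lid; lies 78 mm above the bench when shut
- crucible_tongs: steel crucible tongs, 220 mm long and 9 mm high, lying to the right of the chamber, leave alone; origin at the middle of the underside
- beaker_150: glass beaker, 67 mm across and 80 mm high, right of the tongs, leave alone; origin at the middle of the underside
- tape_roll: roll of tan tape, 57 mm across, 18 mm high, leave alone; origin at the middle of the underside
- vial_2: sample vial with blue cap, 23 mm across, 52 mm high, leave alone; origin at the middle of the underside
- marker_0: blue marker pen, 135 mm long, 16 mm thick, lying on the blue notebook at the far right, leave alone; origin at the middle of the underside

How it is judged:
By the outcome, as a careful person would: the job done as asked, in the order asked, and still so for the second after the job is handed in, while the arm keeps its last pose, push and grip.
It also fails if it takes over 48 s, if anything falls off the work surface, if the arm or the gripper's body presses on something with over 40 N, if the wrist force passes 120 N, or if a joint passes its speed limit or range.

## Working session

There is one attempt and no reset: what is moved stays moved. The work goes in short steps, Python scripts to look and compute and a tool call to move; the robot and the scene stay as the last step left them, time stands still between calls to the robot, and variables do not carry over. Pictures are saved under pics/ and viewed, about 8 in all and at most 12, crops included, and the job is handed in when it is done.

Besides the shell and the picture viewer there is one more tool, called after "Call:" in YAML: its name, and indented under it one key for each argument. jog_arm: Moves the arm, as the interface text tells. Its arguments: {"type":"object","properties":{"plan":{"type":"array","items":{"type":"array"}},"hand":{"type":"number"},"grip_force":{"type":"number"}},"required":["plan"]}

```bash
mkdir -p pics; ls; python3 - <<'E'
from bench import *
import cv2,json
for n in("scene","top"):
    c=get_calibration(n);print(n,c)
    cv2.imwrite(f"pics/{n}0.png",grab_frame(n)[:,:,::-1])
o=get_obs();print(o)
E
```

```text
pics
scene {'intrinsics': array([[552.27492996,   0.        , 329.40698752],
       [  0.        , 552.27492996, 236.75532536],
       [  0.        ,   0.        ,   1.        ]]), 'xyz': array([-0.07489876,  0.76632124,  0.59632919]), 'orientation': array([-0.70102841,  2.27859749, -1.48374174])}
top {'intrinsics': array([[436.38881518,   0.        , 333.68410082],
       [  0.        , 436.38881518, 242.53713878],
       [  0.        ,   0.        ,   1.        ]]), 'xyz': array([ 0.41212962, -0.17568129,  1.05325631]), 'orientation': array([-2.10314554,  2.13249021, -0.17508915])}
{'clock': 0.1, 'joints': array([ 1.00690226,  0.47773367,  0.02234993,  1.55634848, -0.0115015 ,
        1.10930459, -0.08308153]), 'qvel': array([ 7.76589917e-04, -1.38938089e-03, -2.71667514e-04, -2.32670284e-03,
        3.67534992e-05,  9.30723626e-04, -1.28753294e-04]), 'tau': array([ 5.28838325e-03, -5.97760856e+01,  1.61428783e+00, -2.81954080e+01,
        1.28572300e-02,  5.07191449e-03, -2.71413518e-05]), 'tcp_pos': array([ 0.29693022, -0.60572091,  0.30301383]), 'orientation': array([-3.05880217e+00, -7.09466958e-01,  7.78411882e-04]), 'contact_force': array([ 0.23015528,  0.05642818, -0.30842103]), 'moment': array([-0.06497323,  0.01032386, -0.00841058]), 'grip_width': 0.0856702054083163}
```

View pics/top0.png

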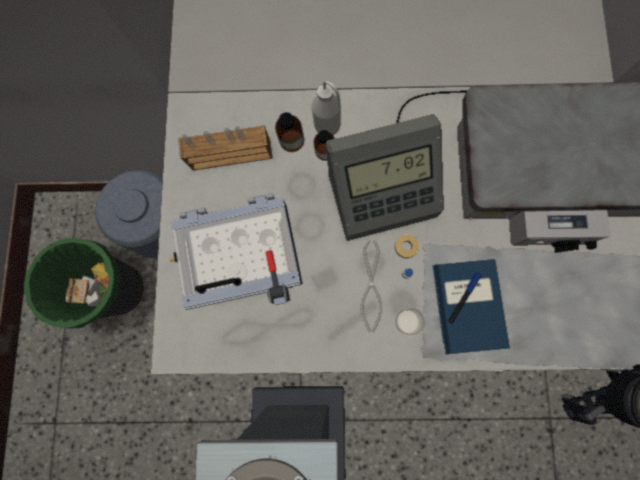

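View pics/scene0.png

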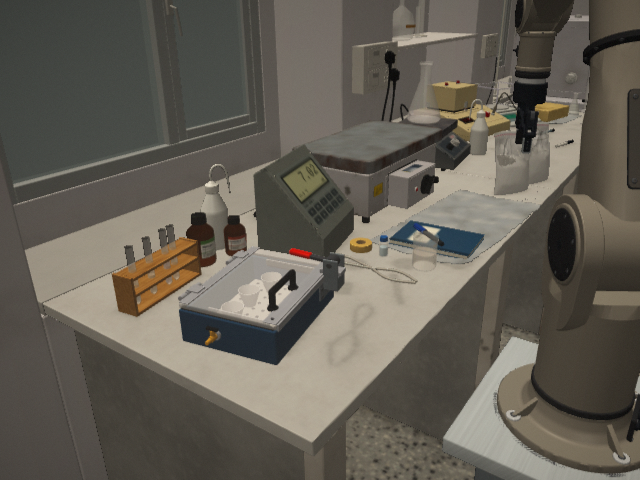

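```bash
cat > h.py <<'E'
from bench import *
import cv2, numpy as np
from scipy.spatial.transform import Rotation as R
def ray(c,uv):
    d=np.linalg.inv(c["intrinsics"])@np.array([uv[0],uv[1],1.])
    return c["xyz"],R.from_rotvec(c["orientation"]).as_matrix()@d
def onz(c,uv,z):
    p,d=ray(c,uv); return p+d*(z-p[2])/d[2]
def proj(c,P):
    q=R.from_rotvec(c["orientation"]).as_matrix().T@(np.asarray(P)-c["xyz"]); q=c["intrinsics"]@q; return q[:2]/q[2]
def red(im):
    h=cv2.cvtColor(im,cv2.COLOR_RGB2HSV)
    m=((h[...,0]<6)|(h[...,0]>174))&(h[...,1]>170)&(h[...,2]>90)
    return m.astype(np.uint8)
def big(m):
    n,l,s,c=cv2.connectedComponentsWithStats(m); i=1+np.argmax(s[1:,4]); return l==i,s[i],c[i]
def axis(mask):
    p=np.argwhere(mask)[:,::-1].astype(np.float32); r=cv2.minAreaRect(p); return r
def obs():
    o=get_obs(); print("t %.2f"%o["clock"],"tcp",o["tcp_pos"].round(4),"ori",o["orientation"].round(3),"F",o["contact_force"].round(1),"w %.4f"%o["grip_width"]); return o
E
python3 - <<'E'
from h import *
c=get_calibration("top");im=cv2.imread("pics/top0.png")[:,:,::-1].copy()
m=red(im);m[:220]=0;m[320:]=0;m[:,:200]=0;m[:,320:]=0
M,s,ce=big(m);print(s,ce,axis(M));print("lever",onz(c,ce,.121))
g=im.max(2)
k=(g<45).astype(np.uint8);k[:270]=0;k[300:]=0;k[:,:190]=0;k[:,250:]=0
K,s,ce=big(k);r=axis(K);print(s,ce,r);print("handle",onz(c,ce,.124))
b=cv2.boxPoints(r);print(b);print([onz(c,x,.124).round(3) for x in b])
for n,uv in dict(piv=(278,294)).items():print(n,onz(c,uv,.125))
for uv in[(174,223),(287,198),(300,285),(184,305)]:print(onz(c,uv,.085).round(3))
for uv in[(372,285),(407,322),(440,118),(345,238)]:print(onz(c,uv,.05).round(3))
E
```

```text
[267 251   8  20  97] [270.55670103 260.79381443] ((270.5384521484375, 260.69232177734375), (19.611610412597656, 4.706786632537842), 78.69007110595703)
lever [ 0.54626168 -0.02332948  0.121     ]
[196 279  45  14 183] [217.48087432 284.33879781] ((218.035888671875, 285.1640625), (6.502491474151611, 44.693180084228516), 77.6609115600586)
handle [0.49668373 0.08929699 0.124     ]
[[195.51073 286.7633 ]
 [239.1715  277.21252]
 [240.56105 283.56482]
 [196.90028 293.1156 ]]
[array([0.492, 0.136, 0.124]), array([0.511, 0.043, 0.124]), array([0.498, 0.04 , 0.124]), array([0.479, 0.133, 0.124])]
piv [ 0.4743137  -0.04083234  0.125     ]
[0.642 0.206 0.085]
[ 0.697 -0.053  0.085]
[ 0.496 -0.084  0.085]
[0.456 0.173 0.085]
[ 0.497 -0.246  0.05 ]
[ 0.413 -0.322  0.05 ]
[ 0.904 -0.424  0.05 ]
[ 0.608 -0.186  0.05 ]
```

Call:
jog_arm:
  plan:
    - [[0.4,1.2,0],-0.03]
    - [[0.8,2.4,0],-0.03]
    - [[1,3,0],-0.03]
    - [[1,3,0],-0.03]
    - [[1,3,0],-0.03]
    - [[1,3,0],-0.03]
    - [[1,3,0],-0.03]
    - [[1,3,0],-0.03]
    - [[1,3,0],-0.03]
    - [[1,3,0],0]
    - [[1,3,0],0]
    - [[1,3,0],0]

```text
clock: 1.3
tcp_pos: [0.4091, -0.2687, 0.3037]
orientation: [-3.128, -0.291, 0.001]
contact_force: [-0.3, -0.1, -0.5]
grip_width: 0.0857
```

Call:
jog_arm:
  plan:
    - [[1,3,0],0]
    - [[1,3,0],0]
    - [[1,3,0],0]
    - [[1,3,0],0]
    - [[1,3,0],0]
    - [[1,3,0],0]
    - [[0.8,2.4,0],0]
    - [[0.5,1.2,0],0]
    - [[0,0,0],0]
    - [[0,0,0],0]

```text
clock: 2.3
tcp_pos: [0.4818, -0.0552, 0.3036]
orientation: [3.128, 0.29, -0.001]
contact_force: [-0.3, -0.1, -0.4]
grip_width: 0.0856
```

```bash
python3 - <<'E'
from h import *
o=obs();c=get_calibration("wrist");print(c)
im=grab_frame("wrist");cv2.imwrite("pics/w1.png",im[:,:,::-1])
M,s,ce=big(red(im));print(s,ce,axis(M),onz(c,ce,.12))
import pickle;pickle.dump(c,open("w1.pkl","wb"))
E
```

```text
t 2.30 tcp [ 0.4818 -0.0552  0.3036] ori [ 3.128e+00  2.900e-01 -1.000e-03] F [-0.3 -0.1 -0.4] w 0.0856
{'intrinsics': array([[333.35227053,   0.        , 317.95388711],
       [  0.        , 333.35227053, 239.73141604],
       [  0.        ,   0.        ,   1.        ]]), 'xyz': array([ 0.55400799, -0.04155173,  0.3738264 ]), 'orientation': array([ 2.23309613, -1.85449072, -0.27330437])}
[ 281  110   23   67 1351] [292.12805329 142.8334567 ] ((292.20074462890625, 143.0149688720703), (66.66671752929688, 20.674175262451172), 87.1375961303711) [ 0.54790554 -0.02368267  0.12      ]
```

View pics/w1.png

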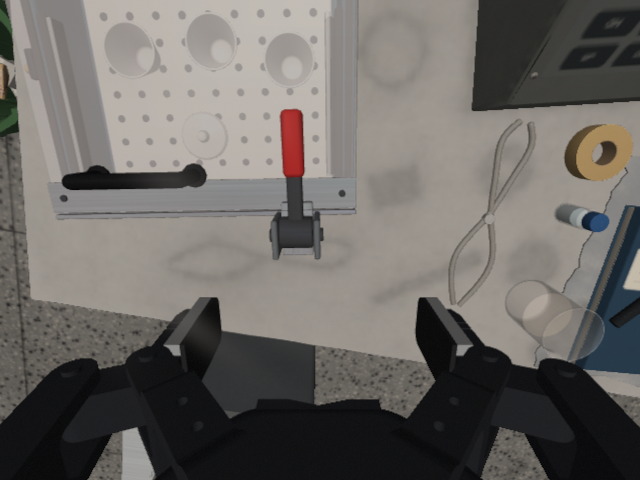

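```bash
python3 - <<'E'
from h import *
import pickle;c=pickle.load(open("w1.pkl","rb"));im=cv2.imread("pics/w1.png")
k=(im.max(2)<60).astype(np.uint8);k[:160]=0;k[200:]=0;k[:,230:]=0;k[:,:55]=0
k=cv2.morphologyEx(k,cv2.MORPH_OPEN,np.ones((9,25),np.uint8))
K,s,ce=big(k);r=axis(K);print(s,ce,r)
p=np.argwhere(K)[:,::-1]
ends=[p[np.abs(p[:,0]-u)<4].mean(0) for u in(s[0]+12,s[0]+s[2]-12)];e=[onz(c,x,.124) for x in ends];print(ends,e)
d=e[0]-e[1];print("yaw bar",np.arctan2(-d[0],d[1]),"bar mid",onz(c,(s[0]+s[2]/2,ce[1]),.124))
a,b=onz(c,(57,216),.088),onz(c,(355,212),.088);d=a-b;print("yaw edge",np.arctan2(-d[0],d[1]))
g=onz(c,(292.2,143),.121);piv=onz(c,(296,233),.116);print("grip",g,"piv",piv,"dir",np.arctan2(*(g-piv)[1::-1]),np.linalg.norm((g-piv)[:2]))
for y in(.17,.185,.2,.215):
    Rm=np.array([[np.cos(y),-np.sin(y)],[np.sin(y),np.cos(y)]])
    H=onz(c,(s[0]+s[2]/2,ce[1]),.124)[:2]
    C=H-Rm@[-.072,.045];print(y,C,"grip pred",C+Rm@[-.043,-.08],"piv pred",C+Rm@[-.118,-.08])
E
```

```text
[  63  172  142   17 2155] [131.75545244 180.02598608] ((133.49998474121094, 179.99998474121094), (140.99996948242188, 15.999998092651367), 0.0)
[array([ 75.05555556, 180.77777778]), array([193., 178.])] [array([0.4916556 , 0.13014057, 0.124     ]), array([0.50979145, 0.04420651, 0.124     ])]
yaw bar 0.20799170407494427 bar mid [0.50025509 0.08713575 0.124     ]
yaw edge 0.1983510209056908
grip [ 0.54782423 -0.02382342  0.121     ] piv [ 0.47974343 -0.03770451  0.116     ] dir 0.20113451757976894 0.06948150168253854
0.17 [0.5788304  0.05496556] grip pred [ 0.54998484 -0.03115606] piv pred [ 0.47606598 -0.04384474]
0.185 [0.57930409 0.05614777] grip pred [ 0.55175355 -0.03039684] piv pred [ 0.47803334 -0.04419283]
0.2 [0.57976    0.05733694] grip pred [ 0.55351068 -0.02961117] piv pred [ 0.48000569 -0.04451137]
0.215 [0.58019802 0.05853282] grip pred [ 0.55525583 -0.02879923] piv pred [ 0.4819826  -0.04480029]
```

Call:
jog_arm:
  plan:
    - [[1,0.5,0],0.015]
    - [[2.3,1.0,-0.5],0]
    - [[2.3,1.0,-1.5],0]
    - [[1.1,0.6,-2.5],0]
    - [[0,0,-3],0]
    - [[0,0,-2.5],0]
    - [[0,0,-1.5],0]
    - [[0,0,-1],0]
    - [[0,0,-0.5],0]
    - [[0,0,0],0]
    - [[0,0,0],0]

```text
clock: 3.45
tcp_pos: [0.5497, -0.0232, 0.1747]
orientation: [3.126, 0.315, 0.002]
contact_force: [-0.1, -0.0, 0.2]
grip_width: 0.0856
```

```bash
python3 - <<'E'
from h import *
obs()
a=grab_frame("wrist");b=grab_frame("scene")[220:420,160:420]
b=cv2.resize(b,(624,480));cv2.imwrite("pics/c2.png",np.hstack([cv2.resize(a,(400,300)),cv2.resize(b,(390,300))])[:,:,::-1])
E
```

```text
t 3.45 tcp [ 0.5497 -0.0232  0.1747] ori [3.126e+00 3.150e-01 2.000e-03] F [-0.1 -0.   0.2] w 0.0856
```

View pics/c2.png

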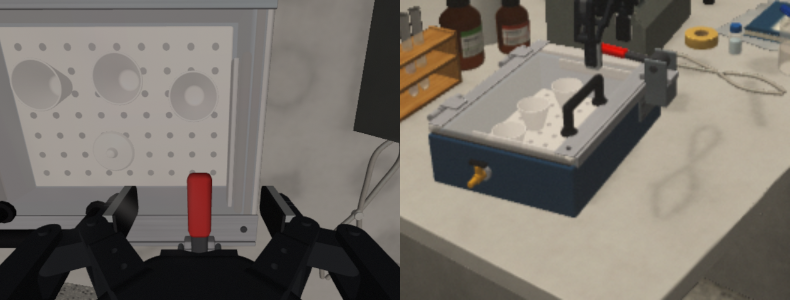

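Call:
jog_arm:
  plan:
    - [[0,0,0],0]
    - [[0,0,0],0]
    - [[0,0,0],0]
    - [[0,0,0],0]
    - [[0,0,0],0]
    - [[0,0,0],0]
    - [[0,0,0],0]
    - [[0,0,0],0]
  hand: 0
  grip_force: 25

```text
clock: 4.35
tcp_pos: [0.5493, -0.0235, 0.174]
orientation: [3.125, 0.314, 0.0]
contact_force: [-0.1, -1.5, 0.1]
grip_width: 0.0153
```

Call:
jog_arm:
  plan:
    - [[-0.05,-0.01,0.4],0]
    - [[-0.07,-0.01,0.45],0]
    - [[-0.15,-0.03,0.52],0]
    - [[-0.15,-0.03,0.52],0]
    - [[-0.22,-0.04,0.49],0]
    - [[-0.22,-0.04,0.49],0]
    - [[-0.29,-0.06,0.45],0]
    - [[-0.29,-0.06,0.45],0]
    - [[0,0,0],0]

```text
clock: 5.25
tcp_pos: [0.5342, -0.0265, 0.2123]
orientation: [3.125, 0.314, -0.001]
contact_force: [0.0, -5.2, -1.0]
grip_width: 0.0155
```

```bash
python3 - <<'E'
from h import *
obs();c=get_calibration("wrist")
a=grab_frame("wrist");cv2.imwrite("pics/w3.png",a[:,:,::-1]);M,s,ce=big(red(a));print(s,ce)
E
```

```text
t 5.25 tcp [ 0.5342 -0.0265  0.2123] ori [ 3.125e+00  3.140e-01 -1.000e-03] F [ 0.  -5.2 -1. ] w 0.0155
[ 298  284   41   65 2275] [317.92395604 314.61450549]
```

Call:
jog_arm:
  plan:
    - [[-0.35,-0.09,0.4],0]
    - [[-0.35,-0.09,0.4],0]
    - [[-0.4,-0.09,0.35],0]
    - [[-0.4,-0.09,0.35],0]
    - [[-0.45,-0.1,0.28],0]
    - [[-0.45,-0.1,0.28],0]
    - [[-0.49,-0.1,0.21],0]
    - [[-0.49,-0.1,0.21],0]
    - [[-0.52,-0.1,0.14],0]
    - [[-0.52,-0.1,0.14],0]
    - [[-0.53,-0.1,0.05],0]
    - [[-0.53,-0.1,0.05],0]

```text
clock: 6.5
tcp_pos: [0.4824, -0.0371, 0.2416]
orientation: [3.126, 0.315, 0.011]
contact_force: [8.3, -3.4, -4.3]
grip_width: 0.0153
```

Call:
jog_arm:
  plan:
    - [[-0.53,-0.1,-0.03],0]
    - [[-0.53,-0.1,-0.03],0]
    - [[-0.3,-0.06,-0.03],0]
    - [[0,0,0],0]
    - [[0,0,0],0]

```text
clock: 7.0
tcp_pos: [0.4692, -0.0398, 0.2414]
orientation: [3.125, 0.315, 0.012]
contact_force: [5.8, -4.4, 3.5]
grip_width: 0.0154
```

```bash
python3 - <<'E'
from h import *
obs()
a=grab_frame("wrist");b=grab_frame("scene")[220:370,200:400]
cv2.imwrite("pics/c4.png",np.hstack([cv2.resize(a,(400,300)),cv2.resize(b,(400,300))])[:,:,::-1])
E
```

```text
t 7.00 tcp [ 0.4692 -0.0398  0.2414] ori [3.125 0.315 0.012] F [ 5.8 -4.4  3.5] w 0.0154
```

View pics/c4.png

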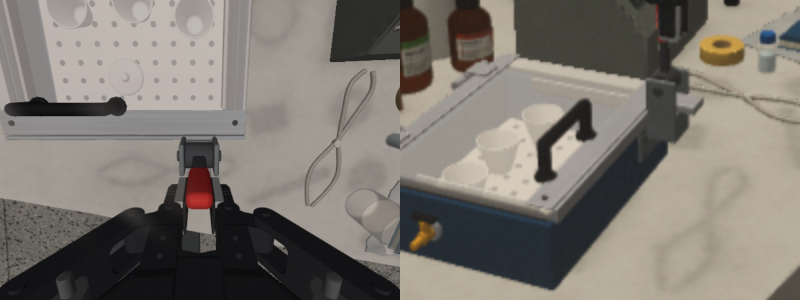

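Call:
jog_arm:
  plan:
    - [[0,0,0],0]
    - [[0,0,0],0]
    - [[0,0,0],0]
    - [[0,0,0],0]
    - [[0,0,0],0]
    - [[0,0,0],0]
  hand: 8.5

```text
clock: 7.7
tcp_pos: [0.4662, -0.04, 0.2392]
orientation: [-3.126, -0.315, 0.001]
contact_force: [-0.1, 0.2, -0.6]
grip_width: 0.0848
```

Call:
jog_arm:
  plan:
    - [[0,0,1],0]
    - [[0,0,2],0]
    - [[0,0,2.5],0]
    - [[0,0,2.5],0]
    - [[0,0,1],0]
    - [[0,0,0],0]
    - [[0,0,0],0]

```text
clock: 8.4
tcp_pos: [0.4659, -0.0402, 0.3286]
orientation: [-3.126, -0.315, 0.001]
contact_force: [-1.1, 0.7, -0.7]
grip_width: 0.0853
```

```bash
python3 - <<'E'
from h import *
import pickle
o=obs();print(o["joints"].round(2));c=get_calibration("wrist");pickle.dump(c,open("w5.pkl","wb"))
im=grab_frame("wrist");cv2.imwrite("pics/w5.png",im[:,:,::-1])
M,s,ce=big(red(im));print("red",s,ce)
piv=np.array([.479,-.038,.116])
for a in(1.5,1.6,1.7,1.8):print(a,proj(c,piv+.094*np.array([np.cos(a)*.98,np.cos(a)*.199,np.sin(a)])))
for P in[(.5,.087,.124)]:print("bar pred",proj(c,P))
E
```

```text
t 8.40 tcp [ 0.4659 -0.0402  0.3286] ori [-3.126e+00 -3.150e-01  1.000e-03] F [-1.1  0.7 -0.7] w 0.0853
[ 0.22  0.12 -0.29  1.99  0.04  1.04 -1.46]
red [307 223  25  25 426] [318.34976526 237.88732394]
1.5 [318.99332708 233.9970209 ]
1.6 [318.97504716 249.22571446]
1.7 [318.95246863 263.47439246]
1.8 [318.92630953 276.47266676]
bar pred [171.16618518 158.21784392]
```

View pics/w5.png

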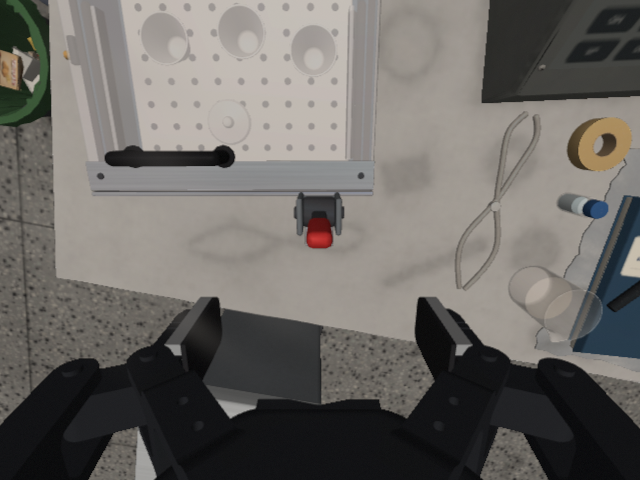

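```bash
python3 - <<'E'
from h import *
import pickle
c=pickle.load(open("w5.pkl","rb"))
print(c["xyz"],"piv px",proj(c,(.4795,-.038,.116)))
for v in(229,239,248):print(v,onz(c,(318.5,v),.210).round(4))
for v in (195,213,223,235):print(v,onz(c,(318.5,v),.116).round(4),onz(c,(318.5,v),.16).round(4))
im=cv2.imread("pics/w5.png")[185:260,280:360];cv2.imwrite("pics/w5c.png",cv2.resize(im,None,fx=7,fy=7,interpolation=cv2.INTER_CUBIC))
E
```

```text
[ 0.53792632 -0.02534659  0.39883635] piv px [318.75069236 211.24597517]
229 [ 0.4885 -0.0358  0.21  ]
239 [ 0.4825 -0.037   0.21  ]
248 [ 0.477  -0.0381  0.21  ]
195 [ 0.4933 -0.035   0.116 ] [ 0.5002 -0.0335  0.16  ]
213 [ 0.4779 -0.0381  0.116 ] [ 0.4873 -0.0361  0.16  ]
223 [ 0.4692 -0.0399  0.116 ] [ 0.4799 -0.0376  0.16  ]
235 [ 0.4585 -0.0421  0.116 ] [ 0.4709 -0.0395  0.16  ]
```

View pics/w5c.png

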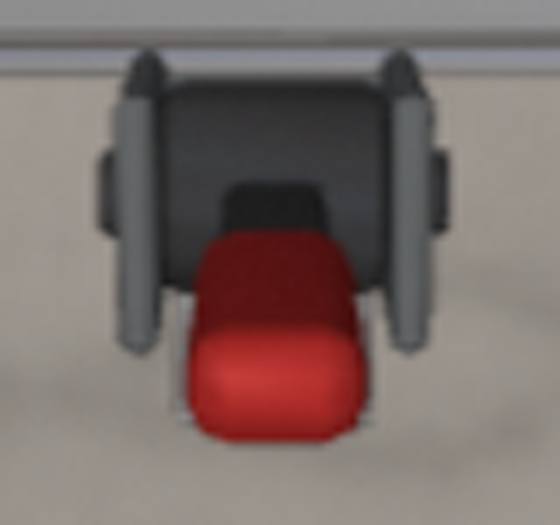

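Call:
jog_arm:
  plan:
    - [[1.0,0.2,0],0]
    - [[1.8,0.4,0],0]
    - [[1.2,0.2,0],0]
    - [[0.4,0.1,0],0]
    - [[0,0,0],0]
    - [[0,0,-1],0]
    - [[0,0,-2],0]
    - [[0,0,-2],0]
    - [[0,0,-1.5],0]
    - [[0,0,0],0]
  hand: 0

```text
clock: 9.45
tcp_pos: [0.5083, -0.0314, 0.2618]
orientation: [-3.125, -0.315, 0.008]
contact_force: [0.3, -0.9, 0.0]
grip_width: -0.0003
```

Call:
jog_arm:
  plan:
    - [[-0.3,-0.06,0],0]
    - [[-0.3,-0.06,0],0]
    - [[-0.3,-0.06,0],0]
    - [[-0.3,-0.06,0],0]
    - [[-0.3,-0.06,0],0]
    - [[-0.3,-0.06,0],0]
    - [[-0.3,-0.06,0],0]
    - [[0,0,0],0]

```text
clock: 10.25
tcp_pos: [0.4894, -0.0353, 0.2647]
orientation: [3.126, 0.315, 0.002]
contact_force: [1.7, 0.1, 1.3]
grip_width: -0.0002
```

Call:
jog_arm:
  plan:
    - [[-0.3,-0.06,0],0]
    - [[-0.3,-0.06,0],0]
    - [[-0.3,-0.06,0],0]
    - [[0,0,0],0]

```text
clock: 10.65
tcp_pos: [0.4795, -0.0373, 0.264]
orientation: [3.126, 0.315, -0.002]
contact_force: [1.6, -1.1, 0.1]
grip_width: -0.0002
```

```bash
python3 - <<'E'
from h import *
obs();c=get_calibration("wrist")
im=grab_frame("wrist");M,s,ce=big(red(im));print("red",s,ce)
piv=np.array([.4785,-.038,.116]);print(proj(c,piv))
for a in(1.5,1.6,1.7,1.8,1.85):print(a,proj(c,piv+.094*np.array([np.cos(a)*.98,np.cos(a)*.199,np.sin(a)])))
E
```

```text
t 10.65 tcp [ 0.4795 -0.0373  0.264 ] ori [ 3.126e+00  3.150e-01 -2.000e-03] F [ 1.6 -1.1  0.1] w -0.0002Traceback (most recent call last):
  File "<stdin>", line 3, in <module>
  File "h.py", line 16, in big
    n,l,s,c=cv2.connectedComponentsWithStats(m); i=1+np.argmax(s[1:,4]); return l==i,s[i],c[i]
                                                     ~~~~~~~~~^^^^^^^^^
    return _wrapfunc(a, 'argmax', axis=axis, out=out, **kwds)
    return bound(*args, **kwds)
ValueError: attempt to get argmax of an empty sequence
```

Call:
jog_arm:
  plan:
    - [[-0.25,-0.05,0],0]
    - [[-0.2,-0.04,0],0]
    - [[0,0,0],0]

```text
clock: 11.0
tcp_pos: [0.4754, -0.038, 0.2641]
orientation: [-3.126, -0.315, 0.001]
contact_force: [1.2, 0.5, -0.9]
grip_width: -0.0001
```

Call:
jog_arm:
  plan:
    - [[0.5,0.1,1],0]
    - [[0,0,2],0.1]
    - [[0,0,2],0.14]
    - [[0.2,1,1],0.14]
    - [[0.3,1.6,0],0.14]
    - [[0.3,1.6,0],0.14]
    - [[0.3,1.6,0],0.14]
    - [[0.3,1.6,0],0.14]
    - [[0.3,1.6,0],0.14]
    - [[0.3,1.6,0],0.14]
    - [[0,1.1,0],0.14]
    - [[0,0.7,0],0.14]
  hand: 8.5

```text
clock: 12.2
tcp_pos: [0.5007, 0.0881, 0.3249]
orientation: [-2.064, -2.368, 0.001]
contact_force: [-0.8, 0.9, 0.1]
grip_width: 0.0849
```

Call:
jog_arm:
  plan:
    - [[0,0,0],0.07]
    - [[0,0,0],0]
    - [[0,0,0],0]

```text
clock: 12.5
tcp_pos: [0.5008, 0.0868, 0.3246]
orientation: [-1.992, -2.43, 0.001]
contact_force: [0.6, 0.1, -0.1]
grip_width: 0.085
```

```bash
python3 - <<'E'
from h import *
o=obs();print(o["joints"].round(2))
M=R.from_rotvec(o["orientation"]).as_matrix();print("tool y ang",np.arctan2(M[1,1],M[0,1]),"z",M[:,2])
c=get_calibration("wrist")
im=grab_frame("wrist");cv2.imwrite("pics/w6.png",im[:,:,::-1])
print("bar pred",[proj(c,P).round(0) for P in[(.5,.087,.124),(.492,.126,.124),(.508,.048,.124)]])
t=get_calibration("top");a=grab_frame("top");m=red(a);m[:,:200]=0;m[:,320:]=0;m[:220]=0;m[320:]=0
if m.any():print("top red",big(m)[1:])
E
```

```text
t 12.50 tcp [0.5008 0.0868 0.3246] ori [-1.992e+00 -2.430e+00  1.000e-03] F [ 0.6  0.1 -0.1] w 0.0850
[ 0.2   0.23 -0.56  1.89  0.14  1.06 -0.23]
tool y ang 0.19753866449416663 z [-3.33814119e-04 -2.79886208e-04 -9.99999905e-01]
bar pred [array([317., 230.]), array([317., 182.]), array([317., 274.])]
top red (array([270, 295,   7,   8,  40], dtype=int32), array([273.275, 298.85 ]))
```

View pics/w6.png

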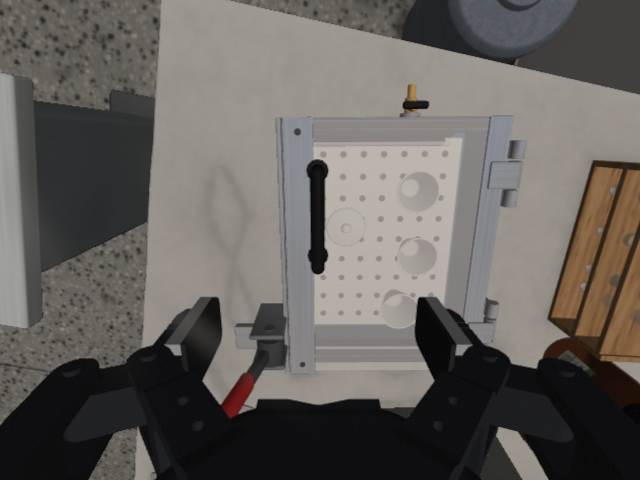

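Call:
jog_arm:
  plan:
    - [[-0.2,0.8,-1],0]
    - [[0,0,-2.5],0]
    - [[0,0,-3],0]
    - [[0,0,-3],0]
    - [[0,0,-2.5],0]
    - [[0,0,-1.5],0]
    - [[0,0,-0.9],0]
    - [[0,0,-0.4],0]
    - [[0,0,0],0]
    - [[0,0,0],0]

```text
clock: 13.6
tcp_pos: [0.4993, 0.0953, 0.177]
orientation: [1.988, 2.431, 0.002]
contact_force: [-0.2, 0.5, 0.1]
grip_width: 0.0846
```

Call:
jog_arm:
  plan:
    - [[0,0,0],0]
    - [[0,0,0],0]
    - [[0,0,0],0]
    - [[0,0,0],0]
    - [[0,0,0],0]
    - [[0,0,0],0]
    - [[0,0,0],0]
    - [[0,0,0],0]
  hand: 0
  grip_force: 80

```text
clock: 14.4
tcp_pos: [0.4985, 0.0949, 0.1765]
orientation: [-1.988, -2.432, 0.001]
contact_force: [-2.7, -0.9, 4.7]
grip_width: 0.0094
```

```bash
python3 - <<'E'
from h import *
obs()
a=grab_frame("wrist");b=grab_frame("scene")[220:370,200:400]
cv2.imwrite("pics/c7.png",np.hstack([cv2.resize(a,(400,300)),cv2.resize(b,(400,300))])[:,:,::-1])
E
```

```text
t 14.40 tcp [0.4985 0.0949 0.1765] ori [-1.988e+00 -2.432e+00  1.000e-03] F [-2.7 -0.9  4.7] w 0.0094
```

View pics/c7.png

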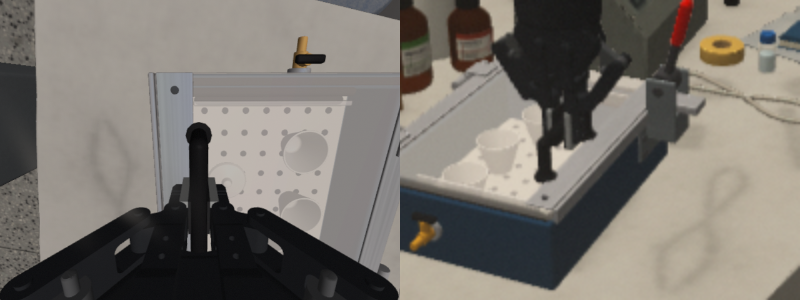

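Call:
jog_arm:
  plan:
    - [[0.02,0,0.1],0]
    - [[0.02,0,0.1],0]
    - [[0.02,0,0.1],0]
    - [[0.02,0.01,0.1],0]
    - [[0,0,0],0]

```text
clock: 15.0
tcp_pos: [0.4991, 0.0949, 0.1793]
orientation: [-1.988, -2.431, 0.001]
contact_force: [3.1, 2.1, -17.4]
grip_width: 0.0092
```

Call:
jog_arm:
  plan:
    - [[0.02,0,0.1],0]
    - [[0.02,0,0.1],0]
    - [[0.02,0.01,0.1],0]
    - [[0,0,0],0]

```text
clock: 15.4
tcp_pos: [0.5002, 0.0952, 0.1838]
orientation: [-1.989, -2.432, 0.001]
contact_force: [-1.3, -0.1, -6.8]
grip_width: 0.0095
```

Call:
jog_arm:
  plan:
    - [[0.05,0.01,0.15],0]
    - [[0.05,0.01,0.2],0]
    - [[0.06,0.01,0.2],0]
    - [[0.06,0.01,0.2],0]
    - [[0.06,0.01,0.2],0]
    - [[0.06,0.02,0.2],0]
    - [[0.07,0.02,0.2],0]
    - [[0.06,0.01,0.15],0]
    - [[0.03,0.01,0.1],0]
    - [[0,0,0],0]
    - [[0,0,0],0]

```text
clock: 16.5
tcp_pos: [0.5049, 0.0962, 0.1997]
orientation: [1.988, 2.432, -0.001]
contact_force: [-7.0, -0.2, -0.3]
grip_width: 0.0095
```

```bash
python3 - <<'E'
from h import *
obs()
a=grab_frame("wrist");b=grab_frame("scene");cv2.imwrite("pics/s8.png",b[:,:,::-1]);b=b[230:360,180:353]
cv2.imwrite("pics/c8.png",np.hstack([cv2.resize(b,(798,600),interpolation=cv2.INTER_CUBIC)])[:,:,::-1])
E
```

```text
t 16.50 tcp [0.5049 0.0962 0.1997] ori [ 1.988e+00  2.432e+00 -1.000e-03] F [-7.  -0.2 -0.3] w 0.0095
```

View pics/c8.png

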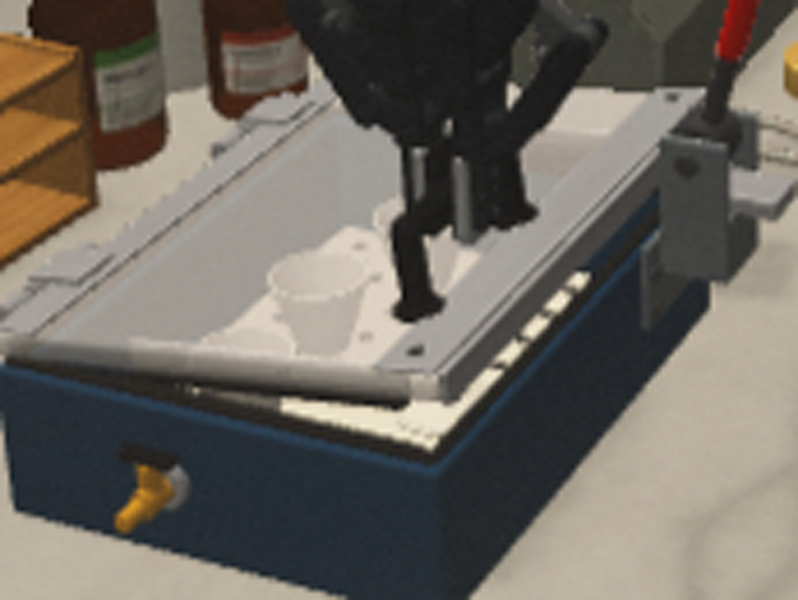

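```bash
python3 - <<'E'
from h import *
c=get_calibration("scene");y=.2;Rm=np.array([[np.cos(y),-np.sin(y)],[np.sin(y),np.cos(y)]]);C=np.array([.578,.065])
def w(x,yy,z):return np.r_[C+Rm@[x,yy],z]
print("rim corner",proj(c,w(-.1,.13,.075)).round(1),"seen 274.3,329.7")
for r in(0,15,20,25,30,35,40):
    a=np.arcsin(r/212);dx,dz=-.212,-.006
    print(r,[proj(c,w(.108+dx*np.cos(a)-dz*np.sin(a),yy,.084-dx*np.sin(a)+dz*np.cos(a))).round(1) for yy in(.13,-.05)], [proj(c,w(.108-.18*np.cos(a)+.04*np.sin(a),yy,.084+.18*np.sin(a)+.04*np.cos(a))).round(1) for yy in(.085,)])
for n in("scene0","s8"):
    im=cv2.imread(f"pics/{n}.png")[250:350,230:330];cv2.imwrite(f"pics/{n}c.png",cv2.resize(im,(400,400),interpolation=cv2.INTER_CUBIC))
cv2.imwrite("pics/c9.png",np.hstack([cv2.imread("pics/scene0c.png"),cv2.imread("pics/s8c.png")]))
E
```

```text
rim corner [273.5 332.2] seen 274.3,329.7
0 [array([275.5, 331.2]), array([319.1, 283.6])] [array([270.3, 291.5])]
15 [array([274.6, 323.4]), array([318.6, 276.8])] [array([268.2, 284.8])]
20 [array([274.2, 320.8]), array([318.3, 274.4])] [array([267.4, 282.5])]
25 [array([273.7, 318.1]), array([317.9, 272.1])] [array([266.6, 280.2])]
30 [array([273.1, 315.5]), array([317.5, 269.7])] [array([265.7, 278. ])]
35 [array([272.4, 312.8]), array([317. , 267.3])] [array([264.7, 275.7])]
40 [array([271.7, 310. ]), array([316.5, 264.9])] [array([263.7, 273.4])]
```

View pics/c9.png

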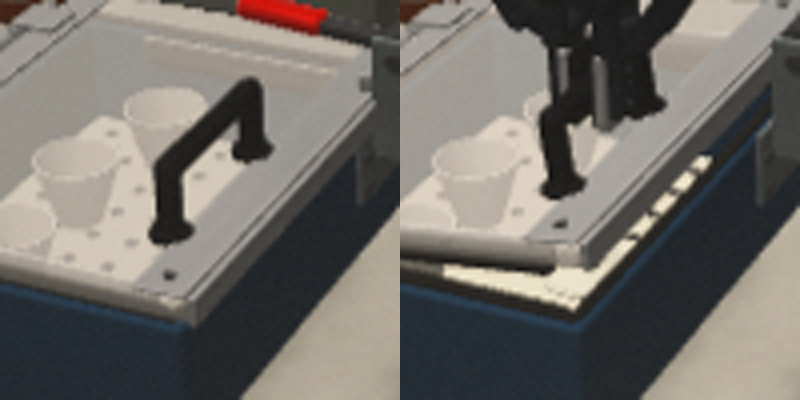

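Call:
jog_arm:
  plan:
    - [[-0.05,-0.01,0],0]
    - [[-0.05,-0.01,0],0]
    - [[0,0,0],0]

```text
clock: 16.9
tcp_pos: [0.5048, 0.0962, 0.1999]
orientation: [1.988, 2.431, 0.002]
contact_force: [-3.0, 0.2, -0.4]
grip_width: 0.0093
```

Call:
jog_arm:
  plan:
    - [[0.02,0,0.1],0]
    - [[0.02,0,0.1],0]
    - [[0,0,0.05],0]
    - [[0,0,0],0]
    - [[0,0,0],0]
    - [[0,0,0],0]

```text
clock: 17.5
tcp_pos: [0.5055, 0.0963, 0.2022]
orientation: [1.988, 2.431, 0.003]
contact_force: [2.7, 1.2, -3.4]
grip_width: 0.0092
```

```bash
python3 - <<'E'
from h import *
obs();b=grab_frame("scene");cv2.imwrite("pics/s10.png",b[:,:,::-1])
g=[cv2.cvtColor(x,cv2.COLOR_BGR2GRAY) for x in (cv2.imread("pics/scene0.png"),cv2.imread("pics/s8.png"),b[:,:,::-1].copy())]
# screw / corner shift by template match between shut, s8, now
for (x,y,n) in((272,318,8),(278,330,7)):
    t=g[1][y-13-n:y-13+n,x-2-n:x-2+n];
    r=cv2.matchTemplate(g[2][270:350,240:310],t,cv2.TM_CCOEFF_NORMED);_,v,_,l=cv2.minMaxLoc(r)
    print("now vs s8",l[0]+240+n-(x-2),l[1]+270+n-(y-13),round(v,2))
im=b[:,:,::-1][250:350,230:330]
# chosen objects check in top view vs start
t0=cv2.imread("pics/top0.png");t1=grab_frame("top")[:,:,::-1];cv2.imwrite("pics/top1.png",t1)
d=cv2.absdiff(t0[225:360,335:520],t1[225:360,335:520]).max(2);print("diff px right objects",(d>40).sum())
o=np.hstack([cv2.resize(im,(400,400),interpolation=cv2.INTER_CUBIC),cv2.resize(t1[180:360,150:330],(400,400))]);cv2.imwrite("pics/c10.png",o)
obs()
E
```

```text
t 17.50 tcp [0.5055 0.0963 0.2022] ori [1.988 2.431 0.003] F [ 2.7  1.2 -3.4] w 0.0092
now vs s8 -1 -1 0.92
now vs s8 0 -1 0.92
diff px right objects 0
t 17.60 tcp [0.5055 0.0963 0.2021] ori [1.988 2.431 0.003] F [ 3.4  1.1 -2.4] w 0.0098
```

View pics/c10.png

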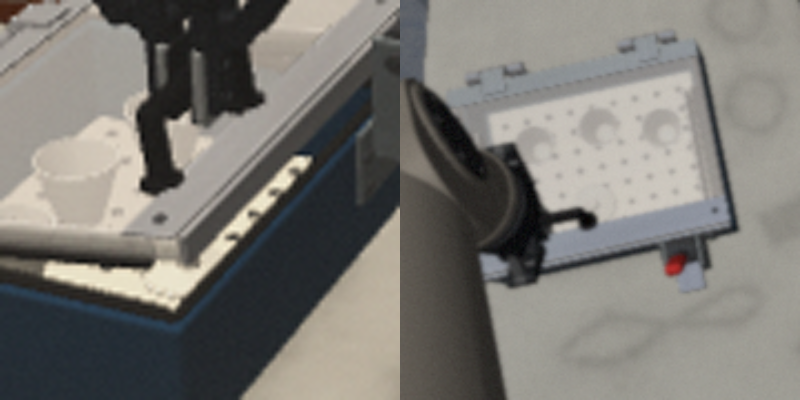

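Call:
jog_arm:
  plan:
    - [[0,0,0],0]
    - [[0,0,0],0]
    - [[0,0,0],0]
    - [[0,0,0],0]

```text
clock: 18.0
tcp_pos: [0.5055, 0.0963, 0.2021]
orientation: [1.988, 2.431, 0.003]
contact_force: [5.6, 0.8, -4.6]
grip_width: 0.0094
```

```bash
python3 -c "
from h import *
obs(); print(hand_in())"
```

```text
t 18.00 tcp [0.5055 0.0963 0.2021] ori [1.988 2.431 0.003] F [ 5.6  0.8 -4.6] w 0.0094
the job is handed in; nothing more can be done
None
```

I flipped the cam lever past upright, broke the lid free of its gasket and handed in with the gripper holding the lid about 30 mm open. The clock stood at 18.0 s of the 48 s allowed.

- **Lever:** after the first flip the wrist picture put it at about 1.53 rad, just short of upright. I pushed it further with closed fingers, and the later pictures show it leaning well past upright towards the robot. I did not measure that final angle.
- **Lid:** the gasket let go somewhere above the 17 N I read just before, and there was no sign of the lid jumping up. Lid-corner and screw shifts in the scene picture give a front-edge rise of about 29 mm. The handle's rise gives about 30 mm, so the two agree to roughly 1 mm. The highest rise seen was that final gap, far below 70 mm.
- **Holding:** the arm was still at hand-in, gripping the bar at 80 N. The force reading was still drifting by a few newtons, with about 5 N up and 6 N sideways at the end.
- **Things lying around:** the region with the tongs, beaker, tape, vial and marker showed no changed pixels between the first and last top pictures.

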